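# Sort out a mixed-up drive-unit kit

### The arm

A 7-joint arm with a two-finger parallel gripper is mounted at the origin on the work surface. World frame = base frame: x ahead of the robot, y to its left, z up, the work surface at z = 0. Lengths are in mm, angles in rad, forces in N, time in s.
With the tool pointing down it reaches from about 400 to 875 mm from the base axis. Payload 4.4 kg.
Tool frame: the origin (TCP) lies midway between the tips of the shut fingers; the grasp point (between the pads) lies 19 mm behind it; z points along the fingers, y is the line along which they close (so a half turn about z gives the same grasp; the last joint's range is limited). The gripper opens to 85 mm and grips with 20 to 120 N. Pads are 22 mm wide; open, the fingers measure 114 mm over their backs; the gripper's body (76 mm by 85 mm) begins 54 mm behind the grasp point. The pads swing forward as they close: fully open they stand 13 mm farther back than shut.
Start: joints at [1.277, 0.628, 0.038, 1.517, -0.027, 0.996, -0.02], TCP at [146.82, -633.215, 231.313] pointing down, gripper open.
Joint ranges: [-3.06, 3.06], [-0.37, 2.12], [-1.25, 1.32], [0.18, 2.47], [-1.1, 4.24], [0.23, 1.98], [-2.94, 2.94]. Speed limits (rad/s): [2.57, 2.57, 3.14, 3.14, 3.14, 3.14, 3.14].

### API

Orientations are given as [roll, pitch, yaw] about the fixed x, y, z axes, in that order (R = Rz(yaw) Ry(pitch) Rx(roll)).
In Python, from cell import monitor, cams, ctrl gives the robot as it stands.
- The arm moves only by the tool drive_tool, never from a script. Its argument "motion" is a list of rows, each an object with "fingers": the opening, from 0 (shut) to 1 (fully open); "linear": the shift along the tool's x, y, z in m, a list of three; "twist": the turn about the tool's z in rad. In form: [{"fingers": fingers, "linear": [x, y, z], "twist": twist}, ...]. A call has 1 to 5 rows; each row shifts and turns the commanded pose from where the row before left it, along the tool's axes as they then stand; what a row does not reach is not made up. A row lasts 1/12 s, in which the tool goes at most 41.7 mm and 7.16 degrees, less where a joint would pass 70% of its speed; a pose out of reach is approached as far as the arm can. A call with a gripper value outside its range is refused whole. The fingers move at their own pace and stop on an object; the grip force is fixed at half the most. Time passes only in rows, so rows that do not move let the fingers close. It gives the time, the measured TCP pose, the force, the opening and the grip force at its end, in the units of the state.
- monitor.read_state(): the state, without advancing time (a new reading comes with each control period).
- cams.get_image(name): name is "scene" or "top" or "wrist"; returns a dict with "color" (384x512x3 uint8, blue, green, red), "K" (3x3 intrinsics, pixels), "k1" (the pictures are not rectified: a ray, as slopes to the right and down, at radius r is drawn at 1 + k1 r^2 times it, then the intrinsics apply), "R" (3x3) and "t" (3): a world point X has camera coordinates R X + t. Camera axes: x right, y down, z forward; pixel columns grow to the right and rows downward; lengths in mm; the calibration is good to about 2 mm. A picture is of the moment at which its call begins. There is no depth.
- ctrl.finish_job(): hands the job in; it is judged then, once.
The state is a dict: "clock": time; "qpos": joint angles; "qd": joint speeds; "tau": joint torques, N m; "eef_pos": TCP position; "tool_rot": TCP orientation; "force": force on the tool from outside, world axes, zero at the start; "torque": the same for the moment, N m; "width": finger opening in mm; "gripper_force": force on a finger pad.
Only numpy, scipy, OpenCV 4.12 (cv2) and the standard library are available. Lean on these libraries where they do the work, as an engineer would, in place of code of your own. Each camera call takes 0.05 s, during which the arm holds its last target. There are 200 camera calls.

### The job

The three parts of this drive-unit kit stand in each other's trays. Move them so that the square motor stands upright in the middle of the square tray, the gear lies flat, hub up, in the middle of the round tray, and the bearing block stands on its base in the middle of the oblong tray, lengthwise; a tray takes only one part, so on the way park one part, let go of, in the middle of the bare wooden pad. Set every part down rather than dropping it, and leave the screw cup, the small bottle and the tape roll where they are.

Things in the scene. Friction and masses are not known exactly. Their poses are not given: they have to be found in the camera images.
- motor: Small stepper motor standing upright, shaft up: a square body 42 x 42 mm, 42 mm high (black middle, aluminium ends), with a 5 mm steel shaft standing 22 mm above it (64 mm in all). 0.2 to 0.35 kg. Origin at the centre of its underside, z up along the shaft, x and y square to its sides. Starts in the round tray.
- gear: Steel spur gear lying flat, hub up: toothed disc 59 mm across and 14 mm thick, on it a plain round hub 32 mm in diameter reaching from 14 to 44 mm above the underside. 0.22 to 0.41 kg. Origin at the centre of its underside, z up along the hub. Starts in the oblong tray.
- bearing_block: Aluminium pillow block standing on its base: base foot 80 mm long (x), 30 mm thick (y), 12 mm high; in the middle of it a housing 44 mm long (x) and 30 mm thick (y) with a rounded top, 50 mm high in all, with a steel bearing seen in both flat y faces. 0.21 to 0.38 kg. Origin at the centre of its underside, z up, x along the base. Starts in the square tray.
- square_tray: The motor's tray: square, 104 x 104 mm outside, sides along its x and y. Fixed. Black plastic; floor 4 mm thick (its top 4 mm above the bench), rim 4 mm thick whose top is 10 mm above the bench. Origin at the centre of its underside, on the bench; z up. 
- round_tray: The gear's tray: round, 108 mm in outer diameter. Fixed. Black plastic; floor 4 mm thick (its top 4 mm above the bench), rim 4 mm thick whose top is 10 mm above the bench. Origin at the centre of its underside, on the bench; z up. 
- oblong_tray: The bearing block's tray: oblong, 134 mm (its x) by 80 mm (its y) outside. Fixed. Black plastic; floor 4 mm thick (its top 4 mm above the bench), rim 4 mm thick whose top is 10 mm above the bench. Origin at the centre of its underside, on the bench; z up. 
- parking_pad: Flat bare pad of light wood, 110 x 110 mm and 8 mm thick, no rim; free at the start, for parking a part. Fixed. Origin at the centre of its underside, on the bench; z up; the parking surface is 8 mm above the origin.
- screw_cup: Bystander, loose: low blue cup of screws, 38 mm in diameter, 30 mm high, standing between the trays. Origin at the centre of its underside.
- glue_bottle: Bystander, loose: small white bottle with a black cap, 28 mm in diameter, 62 mm high, standing between the trays. Origin at the centre of its underside.
- tape_roll: Bystander, loose: yellow roll of tape lying flat, 48 mm across with a 28 mm hole, 18 mm high, between the trays. Origin at the centre of its underside.
Mind the look-alikes: they are no part of the job. What is shaped like the square_tray but red or turquoise is not meant.

How it is judged (in metres and radians):
On the way:
1. one of the three parts stands upright, let go of and still, on the wooden pad, within 30 mm of its middle (((horizontal distance between motor and parking_pad below 0.03 m and z of motor in the frame of parking_pad below 0.012 m and linear speed of motor below 0.02 m/s and contact force between the fingers and motor below 0.1 N and angle between motor's own z axis and vertical below 0.1 rad) or (horizontal distance between gear and parking_pad below 0.03 m and z of gear in the frame of parking_pad below 0.012 m and linear speed of gear below 0.02 m/s and contact force between the fingers and gear below 0.1 N and angle between gear's own z axis and vertical below 0.1 rad) or (horizontal distance between bearing_block and parking_pad below 0.03 m and z of bearing_block in the frame of parking_pad below 0.012 m and linear speed of bearing_block below 0.02 m/s and contact force between the fingers and bearing_block below 0.1 N and angle between bearing_block's own z axis and vertical below 0.1 rad))), for 0.2 s.
At the end, for the whole second after the job is handed in: Motor in the square, gear in the round, block in the oblong tray: each within 15 mm of the tray centre, on its floor (underside < 8 mm above its origin), upright within 0.1 rad, let go of and still; the block lengthwise within 0.25 rad, either way round (horizontal distance between motor and square_tray below 0.015 m and z of motor in the frame of square_tray below 0.008 m and linear speed of each of motor, gear, bearing_block below 0.02 m/s and contact force between the fingers and motor below 0.1 N and angle between each of motor, gear, bearing_block's own z axis and vertical below 0.1 rad and horizontal distance between gear and round_tray below 0.015 m and z of gear in the frame of round_tray below 0.008 m and contact force between the fingers and gear below 0.1 N and horizontal distance between bearing_block and oblong_tray below 0.015 m and z of bearing_block in the frame of oblong_tray below 0.008 m and contact force between the fingers and bearing_block below 0.1 N and angle between the x axis of bearing_block and the x axis of oblong_tray, either way round below 0.25 rad); the robot touches nothing.
It fails at once if a part is let go of, or left, with its underside more than 30 mm above the bench (dropped) ((height (world z) of motor above 0.03 m and contact force between the fingers and motor below 0.05 N) or (height (world z) of gear above 0.03 m and contact force between the fingers and gear below 0.05 N) or (height (world z) of bearing_block above 0.03 m and contact force between the fingers and bearing_block below 0.05 N)).
It fails at once if the screw cup is moved by more than 20 mm (distance of screw_cup from where it was at the start of the episode above 0.02 m).
It fails at once if the glue bottle is moved by more than 20 mm (distance of glue_bottle from where it was at the start of the episode above 0.02 m).
It fails at once if the tape roll is moved by more than 20 mm (distance of tape_roll from where it was at the start of the episode above 0.02 m).
It also fails if it takes over 102 s, if anything falls off the work surface, if the arm or the gripper's body presses on something with over 40 N, if the wrist force passes 120 N, or if a joint passes its speed limit or range.

## Working session

There is one attempt and no reset: what is moved stays moved. The work goes in short steps, Python scripts to look and compute and a tool call to move; the robot and the scene stay as the last step left them, time stands still between calls to the robot, and variables do not carry over. Pictures are saved under pics/ and viewed, at most 14 in all, crops included, and the job is handed in when it is done.

Besides the shell and the picture viewer there is one more tool, called after "Request:" in YAML: its name, and indented under it one key for each argument. drive_tool: Moves the arm, as the interface text tells. Its arguments: {"type":"object","properties":{"motion":{"type":"array"}},"required":["motion"]}

```bash
ls; mkdir -p pics; cat > h.py <<'E'
import numpy as np, cv2
from cell import monitor, cams, ctrl
def snap(n,f):
    im=cams.get_image(n); cv2.imwrite('pics/'+f,im['color'])
    np.savez('pics/'+f+'.npz',**{k:np.asarray(im[k]) for k in im}); return im
def w(im,u,v,z):
    K=np.array(im['K'],float);k1=float(im['k1'])
    p=cv2.undistortPoints(np.array([[[u,v]]],float),K,np.array([k1,0,0,0.]))[0,0]
    R=np.array(im['R']);t=np.array(im['t']).ravel()
    d=R.T@np.array([p[0],p[1],1]);c=-R.T@t
    return c+d*(z-c[2])/d[2]
def proj(im,X):
    return cv2.projectPoints(np.array(X,float).reshape(-1,3),cv2.Rodrigues(np.array(im['R'],float))[0],np.array(im['t'],float).ravel(),np.array(im['K'],float),np.array([float(im['k1']),0,0,0]))[0].reshape(-1,2)
E
python3 - <<'E'
from h import *
for n in('top','scene'):
    im=snap(n,n+'0.png'); print(n,im['K'],im['k1'],-np.array(im['R']).T@np.array(im['t']).ravel())
print(monitor.read_state())
E
```

```text
pics
top [[361.97573234   0.         255.00463192]
 [  0.         361.97573234 187.70203083]
 [  0.           0.           1.        ]] -0.10571908387181748 [ 315.70121498   41.76595566 1002.79867359]
scene [[368.02281143   0.         257.34167415]
 [  0.         368.02281143 186.76798457]
 [  0.           0.           1.        ]] 0.006518247633100365 [865.19837404 237.81027918 672.1375508 ]
{'clock': 0.1, 'qpos': array([ 1.27718312,  0.62923653,  0.03845399,  1.51826578, -0.0269777 ,
        0.99626359, -0.01997531]), 'qd': array([ 6.20198295e-05, -1.65060366e-03,  1.29458853e-03, -2.86061536e-03,
       -5.04860500e-04,  5.74502255e-04,  6.33338141e-04]), 'tau': array([ 2.81938999e-03, -5.64529824e+01,  1.22990303e+00, -1.93972528e+01,
        1.11767859e-02,  5.44127353e-03,  3.34893423e-05]), 'eef_pos': array([ 146.69664573, -632.67108719,  230.49299343]), 'tool_rot': array([-3.13993808e+00,  3.94251671e-05,  2.27842645e-01]), 'force': array([ 0.17151184,  0.02347943, -0.29539858]), 'torque': array([ 0.05389609,  0.04913075, -0.00661746]), 'gripper_force': 0.0, 'width': 85.48986168630952}
```

View pics/top0.png

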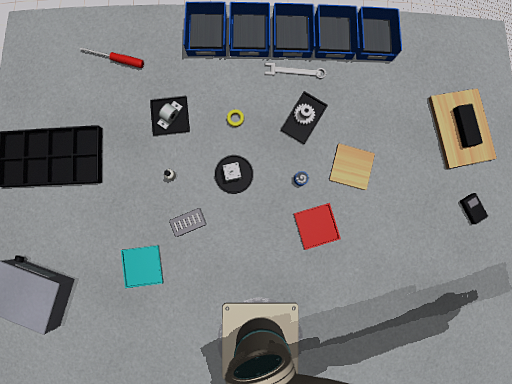

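View pics/scene0.png

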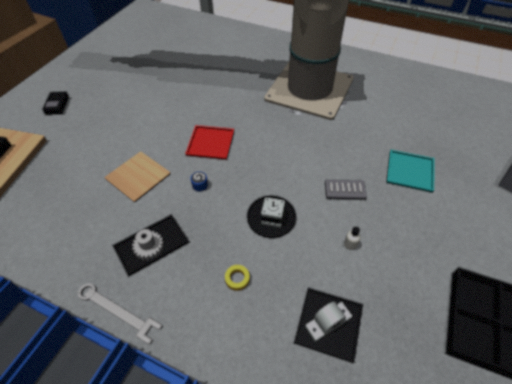

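```bash
python3 - <<'E'
from h import *
im=cv2.imread('pics/top0.png')[85:205,135:395]
cv2.imwrite('pics/c1.png',cv2.resize(im,None,fx=3,fy=3,interpolation=cv2.INTER_CUBIC))
I=dict(np.load('pics/top0.png.npz'));I0=im;full=I['color']
hsv=cv2.cvtColor(full,cv2.COLOR_BGR2HSV)
def fit(name,mask,box,z):
    x0,y0,x1,y1=box; m=np.zeros(mask.shape,np.uint8); m[y0:y1,x0:x1]=mask[y0:y1,x0:x1]
    cs,_=cv2.findContours(m,cv2.RETR_EXTERNAL,cv2.CHAIN_APPROX_NONE); c=max(cs,key=cv2.contourArea)
    P=np.array([w(I,*p,z)[:2] for p in c[:,0].astype(float)],np.float32)
    print(name,cv2.minAreaRect(P),cv2.minEnclosingCircle(P))
dark=(full.max(2)<70).astype(np.uint8)*255
wood=((hsv[...,1]>60)&(hsv[...,0]>8)&(hsv[...,0]<28)&(hsv[...,2]>120)).astype(np.uint8)*255
fit('square',dark,(145,90,195,140),10);fit('oblong',dark,(275,85,332,148),10);fit('round',dark,(208,150,258,198),10);fit('pad',wood,(325,140,380,195),8)
E
```

```text
square ((618.5384521484375, 260.4577941894531), (106.04106140136719, 106.16059112548828), 6.422722339630127) ((618.5509033203125, 260.39447021484375), 72.96121215820312)
oblong ((616.2548828125, -120.25605773925781), (79.7994613647461, 137.4117431640625), 59.639183044433594) ((618.0321655273438, -119.22560119628906), 76.73773956298828)
round ((452.7005310058594, 76.92317199707031), (106.0571060180664, 102.43580627441406), 0.3841915428638458) ((452.4430236816406, 77.7525405883789), 53.49740982055664)
pad ((478.1910705566406, -256.6446228027344), (108.57072448730469, 108.74745178222656), 74.977294921875) ((478.5489196777344, -257.5473937988281), 75.16334533691406)
```

View pics/c1.png

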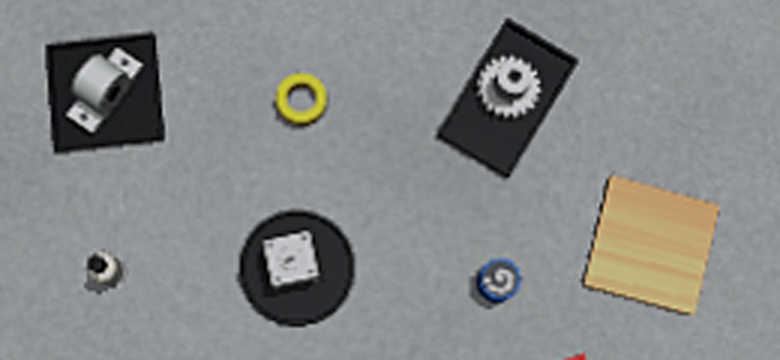

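```bash
cat >> h.py <<'E'
def plan(x,y,z,yaw=None,per=np.pi):
    "tool-frame shift (m) to target, before the turn, and the turn"
    s=monitor.read_state(); p=np.array(s['eef_pos']); r=s['tool_rot']
    from scipy.spatial.transform import Rotation as Ro
    R=Ro.from_euler('xyz',r).as_matrix(); d=R.T@(np.array([x,y,z])-p)/1000
    tw=None if yaw is None else -((yaw-r[2]+per/2)%per-per/2)
    print('pose',p.round(1),'yaw',round(r[2],4),'tilt',np.round([abs(r[0])-np.pi,r[1]],4),'shift',d.round(4),'turn',tw,'w',round(s['width'],1),'gf',round(s['gripper_force'],1),'t',round(s['clock'],2),'q',np.round(s['qpos'],2))
E
python3 - <<'E'
from h import *
I=dict(np.load('pics/top0.png.npz'))
f=lambda x,y,z:w(I,135+(x+.5)/3-.5,85+(y+.5)/3-.5,z)[:2]
m=np.array([f(*p,46) for p in((263,237),(312,230),(320,278),(272,287))])
print('motor',m.mean(0),np.linalg.norm(np.roll(m,-1,0)-m,axis=1),np.degrees(np.arctan2(*(np.roll(m,-1,0)-m).T[::-1])))
print('gear',f(515,76,48),f(508,87,18))
a,b=f(125,62,16),f(85,117,16);print('block',(a+b)/2,np.linalg.norm(a-b),np.degrees(np.arctan2(*(a-b)[::-1])))
print('cup',f(499,279,30),'bottle',f(98,263,62),'tape',f(301,97,18))
plan(614,-118,230)
E
```

```text
motor [456.43085165  79.92538288] [44.0840005  43.75172785 43.28342307 45.61845331] [ -81.31825332 -170.12842016  101.12165707   10.87813953]
gear [ 625.81632758 -121.54165552] [ 624.70541173 -119.86443405]
block [619.26795266 258.09732066] 64.19319464506897 -33.77813994930566
cup [ 441.05165072 -107.42140718] bottle [448.49055529 248.8845549 ] tape [612.32508984  74.29007596]
pose [ 146.7 -632.7  230.5] yaw 0.2278 tilt [-0.0017  0.    ] shift [ 0.5715 -0.3958  0.0011] turn None w 85.5 gf 0.0 t 0.1 q [ 1.28  0.63  0.04  1.52 -0.03  1.   -0.02]
```

Request:
drive_tool:
  motion:
    - {"fingers": 1, "linear": [0.03, 0, 0], "twist": 0}
    - {"fingers": 1, "linear": [0, 0, 0], "twist": 0.1}

```text
clock: 0.27
eef_pos: [182.0, -624.6, 230.7]
tool_rot: [-3.14, -0.005, 0.132]
force: [2.6, 0.2, -0.3]
width: 85.5
gripper_force: 0.0
```

```bash
python3 - <<'E'
from h import *
plan(614,-118,230)
E
```

```text
pose [ 182.  -624.6  230.7] yaw 0.1317 tilt [-0.0017 -0.0053] shift [ 0.4948 -0.4455  0.004 ] turn None w 85.5 gf 0.0 t 0.27 q [ 1.21  0.63  0.06  1.52 -0.05  1.   -0.15]
```

Request:
drive_tool:
  motion:
    - {"fingers": 1, "linear": [0.0297, -0.026, 0], "twist": 0}
    - {"fingers": 1, "linear": [0.0297, -0.026, 0], "twist": 0}
    - {"fingers": 1, "linear": [0.0297, -0.026, 0], "twist": 0}
    - {"fingers": 1, "linear": [0.0297, -0.026, 0], "twist": 0}
    - {"fingers": 1, "linear": [0.0297, -0.026, 0], "twist": 0}

```text
clock: 0.68
eef_pos: [307.6, -476.8, 231.0]
tool_rot: [-3.141, 0.0, 0.128]
force: [0.9, -0.1, -0.5]
width: 85.4
gripper_force: 0.0
```

Request:
drive_tool:
  motion:
    - {"fingers": 1, "linear": [0.0297, -0.026, 0], "twist": 0}
    - {"fingers": 1, "linear": [0.0297, -0.026, 0], "twist": 0}
    - {"fingers": 1, "linear": [0.0297, -0.026, 0], "twist": 0}
    - {"fingers": 1, "linear": [0.0297, -0.026, 0], "twist": 0}
    - {"fingers": 1, "linear": [0.0297, -0.026, 0], "twist": 0}

```text
clock: 1.1
eef_pos: [438.2, -328.9, 231.1]
tool_rot: [-3.141, 0.0, 0.128]
force: [0.4, -0.8, 0.7]
width: 85.5
gripper_force: 0.0
```

Request:
drive_tool:
  motion:
    - {"fingers": 1, "linear": [0.0297, -0.026, 0], "twist": 0}
    - {"fingers": 1, "linear": [0.0297, -0.026, 0], "twist": 0}
    - {"fingers": 1, "linear": [0.0297, -0.026, 0], "twist": 0}
    - {"fingers": 1, "linear": [0.0297, -0.026, 0], "twist": 0}
    - {"fingers": 1, "linear": [0.0297, -0.026, 0], "twist": 0}

```text
clock: 1.52
eef_pos: [569.0, -181.1, 231.1]
tool_rot: [-3.141, 0.001, 0.128]
force: [-0.2, -0.9, 0.7]
width: 85.6
gripper_force: 0.0
```

Request:
drive_tool:
  motion:
    - {"fingers": 1, "linear": [0.0297, -0.026, 0], "twist": 0}
    - {"fingers": 1, "linear": [0.0297, -0.026, 0], "twist": 0}
    - {"fingers": 1, "linear": [0, 0, 0], "twist": 0}
    - {"fingers": 1, "linear": [0, 0, 0], "twist": 0}

```text
clock: 1.85
eef_pos: [621.6, -120.0, 230.4]
tool_rot: [-3.14, 0.0, 0.134]
force: [-1.1, 0.0, 0.6]
width: 85.5
gripper_force: 0.0
```

```bash
python3 - <<'E'
from h import *
plan(625,-120,25); im=snap('wrist','w1.png'); print(im['K'][0][0],im['k1'],np.array(im['R']).round(2).tolist(),(-np.array(im['R']).T@np.array(im['t']).ravel()).round(1))
print('proj hub top',proj(im,[625,-120,48]),'tray',proj(im,[616,-120,10]))
E
```

```text
pose [ 621.6 -120.   230.4] yaw 0.1336 tilt [-0.0017  0.0004] shift [0.0034 0.0008 0.2054] turn None w 85.5 gf 0.0 t 1.85 q [ 0.12  0.6   0.05  1.57 -0.03  0.97 -1.26]
276.8693723946057 -0.04979349044628761 [[0.13, -0.99, -0.0], [-0.95, -0.13, 0.3], [-0.29, -0.04, -0.96]] [ 696.7 -110.3  373.7]
proj hub top [[256.50167193 168.93376471]] tray [[255.60132796 169.27831872]]
```

View pics/w1.png

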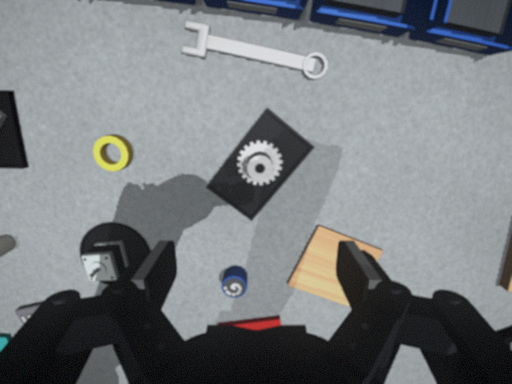

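```bash
python3 - <<'E'
from h import *
I=dict(np.load('pics/w1.png.npz'))
im=I['color'];g=cv2.cvtColor(im,cv2.COLOR_BGR2GRAY)
m=np.zeros_like(g);m[125:200,225:295]=(g[125:200,225:295]>110)*255
d=np.zeros_like(g);d[105:222,203:317]=(im[105:222,203:317].max(2)<72)*255
cv2.imwrite('pics/c2.png',cv2.resize(im[95:230,195:325],None,fx=4.4,fy=4.4,interpolation=cv2.INTER_CUBIC))
for n,mm,z in(('disc',m,18),('tray',d,10)):
    c=max(cv2.findContours(mm,cv2.RETR_EXTERNAL,cv2.CHAIN_APPROX_NONE)[0],key=cv2.contourArea)
    P=np.array([w(I,*p,z)[:2] for p in c[:,0].astype(float)],np.float32); print(n,cv2.minEnclosingCircle(P),cv2.minAreaRect(P))
print(w(I,263,168,48))
E
```

```text
disc ((626.9701538085938, -123.36776733398438), 30.3704833984375) ((626.717529296875, -123.664794921875), (59.56902313232422, 58.70655822753906), 7.729794979095459)
tray ((619.0801391601562, -123.34516906738281), 75.50405883789062) ((619.0560913085938, -123.12379455566406), (78.1177749633789, 132.70347595214844), 58.81538772583008)
[ 627.18362011 -127.57379072   48.        ]
```

View pics/c2.png

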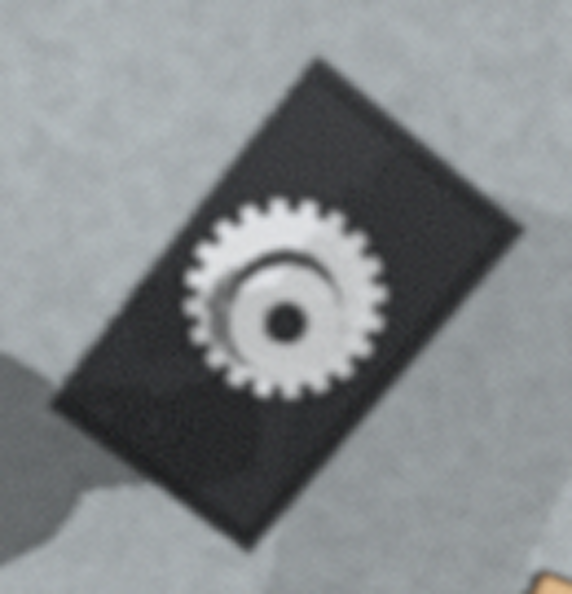

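Request:
drive_tool:
  motion:
    - {"fingers": 1, "linear": [0.004, 0.0026, 0.02], "twist": 0}
    - {"fingers": 1, "linear": [0, 0, 0.04], "twist": 0}
    - {"fingers": 1, "linear": [0, 0, 0.04], "twist": 0}
    - {"fingers": 1, "linear": [0, 0, 0.04], "twist": 0}
    - {"fingers": 1, "linear": [0, 0, 0.03], "twist": 0}

```text
clock: 2.32
eef_pos: [622.0, -127.9, 58.5]
tool_rot: [3.141, 0.004, 0.125]
force: [0.4, 0.0, -0.3]
width: 85.3
gripper_force: 0.0
```

Request:
drive_tool:
  motion:
    - {"fingers": 1, "linear": [0, 0, 0.02], "twist": 0}
    - {"fingers": 1, "linear": [0, 0, 0.015], "twist": 0}
    - {"fingers": 1, "linear": [0, 0, 0.005], "twist": 0}
    - {"fingers": 1, "linear": [0, 0, 0], "twist": 0}
    - {"fingers": 1, "linear": [0, 0, 0], "twist": 0}

```text
clock: 2.73
eef_pos: [624.8, -127.1, 22.0]
tool_rot: [3.141, -0.0, 0.126]
force: [0.3, 0.3, 0.5]
width: 85.7
gripper_force: 0.0
```

Request:
drive_tool:
  motion:
    - {"fingers": 0.5, "linear": [0, 0, 0], "twist": 0}
    - {"fingers": 0.4, "linear": [0, 0, 0], "twist": 0}
    - {"fingers": 0.2, "linear": [0, 0, 0], "twist": 0}
    - {"fingers": 0, "linear": [0, 0, 0], "twist": 0}
    - {"fingers": 0, "linear": [0, 0, 0], "twist": 0}

```text
clock: 3.15
eef_pos: [625.4, -125.1, 22.4]
tool_rot: [-3.141, -0.001, 0.128]
force: [-0.8, 1.4, 2.9]
width: 30.7
gripper_force: 59.4
```

Request:
drive_tool:
  motion:
    - {"fingers": 0, "linear": [0, 0, 0], "twist": 0}
    - {"fingers": 0, "linear": [0, 0, 0], "twist": 0}
    - {"fingers": 0, "linear": [0, 0, 0], "twist": 0}
    - {"fingers": 0, "linear": [0, 0, 0], "twist": 0}

```text
clock: 3.48
eef_pos: [625.4, -125.1, 22.4]
tool_rot: [-3.141, -0.001, 0.128]
force: [-0.9, 1.2, 6.2]
width: 30.3
gripper_force: 59.3
```

Request:
drive_tool:
  motion:
    - {"fingers": 0, "linear": [0, 0, -0.01], "twist": 0}
    - {"fingers": 0, "linear": [0, 0, -0.02], "twist": 0}
    - {"fingers": 0, "linear": [0, 0, -0.03], "twist": 0}
    - {"fingers": 0, "linear": [0, 0, -0.03], "twist": 0}
    - {"fingers": 0, "linear": [0, 0, -0.02], "twist": 0}

```text
clock: 3.9
eef_pos: [625.3, -126.1, 134.1]
tool_rot: [3.141, -0.002, 0.128]
force: [0.8, -0.5, -3.2]
width: 30.5
gripper_force: 59.7
```

```bash
python3 - <<'E'
from h import *
plan(479,-258,110)
E
```

```text
pose [ 625.3 -126.1  134.1] yaw 0.1277 tilt [-0.0009 -0.0019] shift [-0.162   0.1122  0.0239] turn None w 30.5 gf 59.7 t 3.9 q [ 0.13  0.72  0.04  1.65 -0.04  0.77 -1.26]
```

Request:
drive_tool:
  motion:
    - {"fingers": 0, "linear": [-0.012, 0.008, 0], "twist": 0}
    - {"fingers": 0, "linear": [-0.025, 0.017, 0], "twist": 0}
    - {"fingers": 0, "linear": [-0.025, 0.017, 0], "twist": 0}
    - {"fingers": 0, "linear": [-0.025, 0.018, 0], "twist": 0}
    - {"fingers": 0, "linear": [-0.025, 0.017, 0], "twist": 0}

```text
clock: 4.32
eef_pos: [521.9, -217.3, 131.6]
tool_rot: [3.141, 0.001, 0.128]
force: [-0.1, -1.3, -2.8]
width: 30.4
gripper_force: 59.8
```

Request:
drive_tool:
  motion:
    - {"fingers": 0, "linear": [-0.025, 0.018, 0], "twist": 0}
    - {"fingers": 0, "linear": [-0.025, 0.017, 0], "twist": 0}
    - {"fingers": 0, "linear": [0, 0, 0], "twist": 0}
    - {"fingers": 0, "linear": [0, 0, 0], "twist": 0}

```text
clock: 4.65
eef_pos: [476.1, -259.5, 131.6]
tool_rot: [3.141, 0.002, 0.123]
force: [0.6, 0.7, -3.0]
width: 30.2
gripper_force: 59.9
```

```bash
python3 - <<'E'
from h import *
plan(479,-258,27)
im=snap('top','t1.png')
hsv=cv2.cvtColor(im['color'],cv2.COLOR_BGR2HSV)
print(proj(im,[479,-258,8]))
cv2.imwrite('pics/c3.png',cv2.resize(im['color'][120:220,270:400],None,fx=4,fy=4,interpolation=cv2.INTER_CUBIC))
E
```

```text
pose [ 476.1 -259.5  131.6] yaw 0.1231 tilt [-0.0004  0.0016] shift [ 0.0032 -0.0012  0.1046] turn None w 30.2 gf 59.9 t 4.65 q [ 0.44  0.61  0.01  1.91 -0.01  0.62 -0.99]
[[352.58289849 165.77789064]]
```

View pics/c3.png

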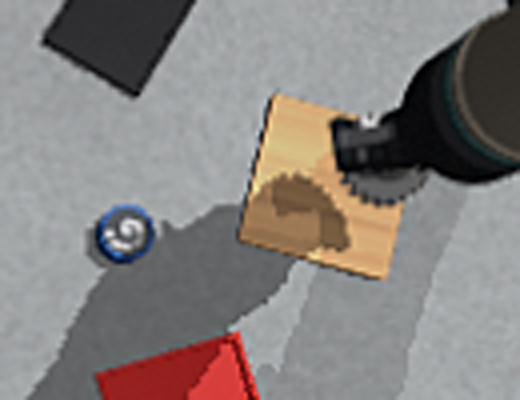

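Request:
drive_tool:
  motion:
    - {"fingers": 0, "linear": [0.003, -0.001, 0.02], "twist": 0}
    - {"fingers": 0, "linear": [0, 0, 0.03], "twist": 0}
    - {"fingers": 0, "linear": [0, 0, 0.03], "twist": 0}
    - {"fingers": 0, "linear": [0, 0, 0.017], "twist": 0}
    - {"fingers": 0, "linear": [0, 0, 0], "twist": 0}

```text
clock: 5.12
eef_pos: [480.1, -253.3, 30.9]
tool_rot: [-3.137, 0.005, 0.13]
force: [-1.1, -0.6, -3.3]
width: 30.2
gripper_force: 59.9
```

Request:
drive_tool:
  motion:
    - {"fingers": 0, "linear": [0, 0, 0.003], "twist": 0}
    - {"fingers": 0, "linear": [0, 0, 0.002], "twist": 0}
    - {"fingers": 0, "linear": [0, 0, 0], "twist": 0}
    - {"fingers": 0, "linear": [0, 0, 0], "twist": 0}

```text
clock: 5.45
eef_pos: [482.3, -256.4, 30.5]
tool_rot: [3.14, -0.002, 0.128]
force: [-0.1, -0.5, -4.5]
width: 29.8
gripper_force: 59.9
```

Request:
drive_tool:
  motion:
    - {"fingers": 0, "linear": [0, 0, 0.002], "twist": 0}
    - {"fingers": 0, "linear": [0, 0, 0], "twist": 0}
    - {"fingers": 0, "linear": [0, 0, 0], "twist": 0}

```text
clock: 5.7
eef_pos: [481.4, -256.3, 27.7]
tool_rot: [3.141, -0.001, 0.128]
force: [-0.4, -0.3, -3.7]
width: 30.0
gripper_force: 59.9
```

Request:
drive_tool:
  motion:
    - {"fingers": 0, "linear": [0, 0, 0.002], "twist": 0}
    - {"fingers": 0, "linear": [0, 0, 0], "twist": 0}
    - {"fingers": 0, "linear": [0, 0, 0], "twist": 0}

```text
clock: 5.95
eef_pos: [481.6, -256.4, 26.4]
tool_rot: [3.141, -0.001, 0.128]
force: [-1.9, 0.6, 6.8]
width: 30.2
gripper_force: 61.2
```

Contact. Release, wait, then rise.

Request:
drive_tool:
  motion:
    - {"fingers": 0.5, "linear": [0, 0, 0], "twist": 0}
    - {"fingers": 0.8, "linear": [0, 0, 0], "twist": 0}
    - {"fingers": 1, "linear": [0, 0, 0], "twist": 0}
    - {"fingers": 1, "linear": [0, 0, 0], "twist": 0}
    - {"fingers": 1, "linear": [0, 0, 0], "twist": 0}

```text
clock: 6.37
eef_pos: [481.3, -256.2, 25.3]
tool_rot: [3.142, -0.0, 0.128]
force: [-0.6, -0.6, -0.6]
width: 85.0
gripper_force: 0.0
```

Request:
drive_tool:
  motion:
    - {"fingers": 1, "linear": [0, 0, -0.02], "twist": 0}
    - {"fingers": 1, "linear": [0, 0, -0.04], "twist": 0}
    - {"fingers": 1, "linear": [0, 0, -0.04], "twist": 0}
    - {"fingers": 1, "linear": [0, 0, -0.04], "twist": 0}
    - {"fingers": 1, "linear": [0, 0, -0.02], "twist": 0}

```text
clock: 6.78
eef_pos: [483.0, -257.1, 189.8]
tool_rot: [3.138, -0.005, 0.128]
force: [0.7, 0.3, 0.2]
width: 85.7
gripper_force: 0.0
```

```bash
python3 - <<'E'
from h import *
plan(619,258,230,np.radians(-33.8))
E
```

```text
pose [ 483.  -257.1  189.8] yaw 0.1276 tilt [-0.0034 -0.0053] shift [ 0.2006 -0.4935 -0.0408] turn 0.7175085086077841 w 85.7 gf 0.0 t 6.78 q [ 0.43  0.53  0.02  1.86 -0.01  0.75 -0.99]
```

Request:
drive_tool:
  motion:
    - {"fingers": 1, "linear": [0.0143, -0.0353, -0.003], "twist": 0}
    - {"fingers": 1, "linear": [0.0143, -0.0353, -0.003], "twist": 0}
    - {"fingers": 1, "linear": [0.0143, -0.0353, -0.003], "twist": 0}
    - {"fingers": 1, "linear": [0.0143, -0.0353, -0.003], "twist": 0}
    - {"fingers": 1, "linear": [0.0143, -0.0353, -0.003], "twist": 0}

```text
clock: 7.2
eef_pos: [529.7, -70.3, 200.6]
tool_rot: [3.142, -0.0, 0.127]
force: [-0.1, 1.0, 0.3]
width: 85.2
gripper_force: 0.0
```

Request:
drive_tool:
  motion:
    - {"fingers": 1, "linear": [0.0143, -0.0353, -0.003], "twist": 0}
    - {"fingers": 1, "linear": [0.0143, -0.0353, -0.003], "twist": 0}
    - {"fingers": 1, "linear": [0.0143, -0.0353, -0.003], "twist": 0}
    - {"fingers": 1, "linear": [0.0143, -0.0353, -0.003], "twist": 0}
    - {"fingers": 1, "linear": [0.0143, -0.0353, -0.003], "twist": 0}

```text
clock: 7.62
eef_pos: [578.1, 114.1, 215.4]
tool_rot: [3.141, 0.0, 0.128]
force: [0.6, -0.7, -0.1]
width: 85.2
gripper_force: 0.0
```

Request:
drive_tool:
  motion:
    - {"fingers": 1, "linear": [0.0143, -0.0353, -0.003], "twist": 0}
    - {"fingers": 1, "linear": [0.0143, -0.0353, -0.003], "twist": 0}
    - {"fingers": 1, "linear": [0.0143, -0.0353, -0.003], "twist": 0}
    - {"fingers": 1, "linear": [0.0143, -0.0353, -0.003], "twist": 0}
    - {"fingers": 1, "linear": [0, 0, 0], "twist": 0}

```text
clock: 8.03
eef_pos: [616.3, 271.1, 227.3]
tool_rot: [-3.133, -0.002, 0.138]
force: [-0.4, 1.7, -0.0]
width: 85.5
gripper_force: 0.0
```

Request:
drive_tool:
  motion:
    - {"fingers": 1, "linear": [0, 0, 0], "twist": 0.12}
    - {"fingers": 1, "linear": [0, 0, 0], "twist": 0.12}
    - {"fingers": 1, "linear": [0, 0, 0], "twist": 0.12}
    - {"fingers": 1, "linear": [0, 0, 0], "twist": 0.12}
    - {"fingers": 1, "linear": [0, 0, 0], "twist": 0.12}

```text
clock: 8.45
eef_pos: [616.5, 259.3, 227.0]
tool_rot: [3.141, 0.0, -0.478]
force: [0.7, 1.0, 1.0]
width: 85.7
gripper_force: 0.0
```

Request:
drive_tool:
  motion:
    - {"fingers": 1, "linear": [0, 0, 0], "twist": 0.118}
    - {"fingers": 1, "linear": [0, 0, 0], "twist": 0}
    - {"fingers": 1, "linear": [0, 0, 0], "twist": 0}
    - {"fingers": 1, "linear": [0, 0, 0], "twist": 0}

```text
clock: 8.78
eef_pos: [616.7, 259.5, 227.2]
tool_rot: [3.141, 0.0, -0.587]
force: [-1.0, 0.4, -0.3]
width: 85.6
gripper_force: 0.0
```

```bash
python3 - <<'E'
from h import *
plan(619,258,30,np.radians(-33.8))
im=snap('wrist','w2.png'); g=proj(im,[[619,258,16],[479,-258,8],[452.5,77,10]]); print(g)
u,v=g[0].astype(int); y0,x0=max(0,v-75),max(0,u-90); print(x0,y0)
cv2.imwrite('pics/c4.png',cv2.resize(im['color'][y0:y0+140,x0:x0+180],None,fx=4,fy=4,interpolation=cv2.INTER_CUBIC))
E
```

```text
pose [616.7 259.5 227.2] yaw -0.5873 tilt [-0.0003  0.0002] shift [ 2.800e-03 -1.000e-04  1.971e-01] turn 0.00265497647616586 w 85.6 gf 0.0 t 8.78 q [-0.57  0.67  0.23  1.47 -0.16  1.02 -2.46]
[[255.92015043 164.55576685]
 [633.30866113  43.62409758]
 [430.51564351 191.47841226]]
165 89
```

View pics/c4.png

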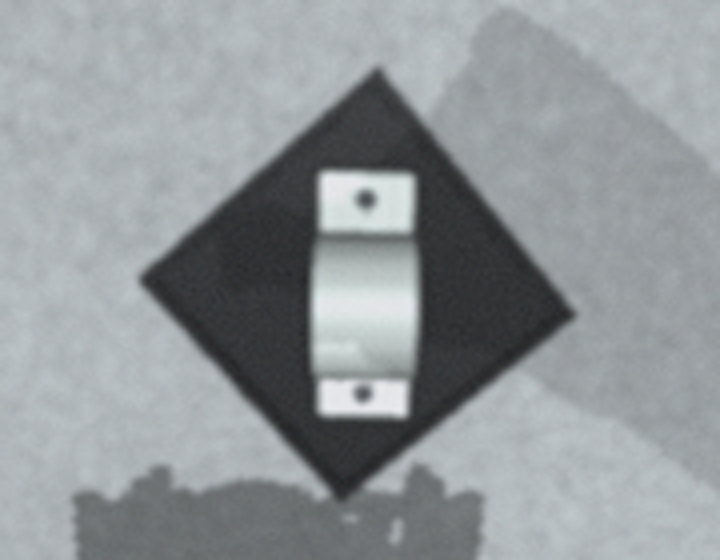

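Request:
drive_tool:
  motion:
    - {"fingers": 1, "linear": [0.0047, 0, 0.02], "twist": 0}
    - {"fingers": 1, "linear": [0, 0, 0.04], "twist": 0}
    - {"fingers": 1, "linear": [0, 0, 0.04], "twist": 0}
    - {"fingers": 1, "linear": [0, 0, 0.04], "twist": 0}
    - {"fingers": 1, "linear": [0, 0, 0.03], "twist": 0}

```text
clock: 9.25
eef_pos: [619.3, 256.4, 54.2]
tool_rot: [3.14, 0.002, -0.589]
force: [-0.1, 0.4, 0.7]
width: 85.4
gripper_force: 0.0
```

Request:
drive_tool:
  motion:
    - {"fingers": 1, "linear": [0, 0, 0.025], "twist": 0}
    - {"fingers": 1, "linear": [0, 0, 0.012], "twist": 0}
    - {"fingers": 1, "linear": [0, 0, 0.005], "twist": 0}
    - {"fingers": 1, "linear": [0, 0, 0], "twist": 0}
    - {"fingers": 1, "linear": [0, 0, 0], "twist": 0}

```text
clock: 9.67
eef_pos: [622.0, 257.3, 16.8]
tool_rot: [-3.139, -0.001, -0.59]
force: [0.1, -0.4, 0.8]
width: 85.6
gripper_force: 0.0
```

Request:
drive_tool:
  motion:
    - {"fingers": 0.5, "linear": [0, 0, 0], "twist": 0}
    - {"fingers": 0.4, "linear": [0, 0, 0], "twist": 0}
    - {"fingers": 0.2, "linear": [0, 0, 0], "twist": 0}
    - {"fingers": 0, "linear": [0, 0, 0], "twist": 0}
    - {"fingers": 0, "linear": [0, 0, 0], "twist": 0}

```text
clock: 10.08
eef_pos: [621.2, 257.2, 16.3]
tool_rot: [-3.14, -0.001, -0.59]
force: [1.4, 0.5, -1.4]
width: 29.3
gripper_force: 59.7
```

Request:
drive_tool:
  motion:
    - {"fingers": 0, "linear": [0, 0, 0], "twist": 0}
    - {"fingers": 0, "linear": [0, 0, 0], "twist": 0}
    - {"fingers": 0, "linear": [0, 0, 0], "twist": 0}
    - {"fingers": 0, "linear": [0, 0, 0], "twist": 0}

```text
clock: 10.42
eef_pos: [621.3, 257.1, 16.2]
tool_rot: [-3.141, -0.001, -0.59]
force: [-0.5, -0.4, 5.4]
width: 29.0
gripper_force: 60.5
```

```bash
python3 - <<'E'
from h import *
I=dict(np.load('pics/w2.png.npz'))
P=np.array([w(I,165+(x+.5)/4-.5,89+(y+.5)/4-.5,10)[:2] for x,y in((378,70),(575,314),(343,498),(142,278))],np.float32)
print(cv2.minAreaRect(P),P.mean(0))
plan(620.6,257,14)
E
```

```text
((621.2232666015625, 258.7562561035156), (101.79899597167969, 101.57435607910156), 6.656315803527832) [621.2302  258.77655]
pose [621.3 257.1  16.2] yaw -0.5902 tilt [-0.0011 -0.0006] shift [-0.0005  0.0005  0.0022] turn None w 29.0 gf 60.5 t 10.42 q [-0.53  0.93  0.16  1.59 -0.22  0.64 -2.41]
```

Request:
drive_tool:
  motion:
    - {"fingers": 0, "linear": [0, 0, -0.01], "twist": 0}
    - {"fingers": 0, "linear": [0, 0, -0.02], "twist": 0}
    - {"fingers": 0, "linear": [0, 0, -0.03], "twist": 0}
    - {"fingers": 0, "linear": [0, 0, -0.03], "twist": 0}
    - {"fingers": 0, "linear": [0, 0, -0.02], "twist": -0.05}

```text
clock: 10.83
eef_pos: [621.3, 257.1, 127.9]
tool_rot: [-3.14, -0.001, -0.54]
force: [1.4, 0.4, -2.1]
width: 29.7
gripper_force: 59.7
```

```bash
python3 - <<'E'
from h import *
plan(618,-122.5,127,-.537)
E
```

```text
pose [621.3 257.1 127.9] yaw -0.5398 tilt [-0.0013 -0.0014] shift [0.1923 0.3273 0.0008] turn -0.0028394628126302557 w 29.7 gf 59.7 t 10.83 q [-0.54  0.78  0.19  1.55 -0.18  0.83 -2.4 ]
```

Norm 0.38: 12 rows at (0.016, 0.0273).

Request:
drive_tool:
  motion:
    - {"fingers": 0, "linear": [0.008, 0.0137, 0], "twist": 0}
    - {"fingers": 0, "linear": [0.016, 0.0273, 0], "twist": 0}
    - {"fingers": 0, "linear": [0.016, 0.0273, 0], "twist": 0}
    - {"fingers": 0, "linear": [0.016, 0.0273, 0], "twist": 0}
    - {"fingers": 0, "linear": [0.016, 0.0273, 0], "twist": 0}

```text
clock: 11.25
eef_pos: [617.8, 111.9, 124.2]
tool_rot: [3.139, 0.002, -0.541]
force: [1.2, 0.3, -1.3]
width: 29.2
gripper_force: 59.7
```

Request:
drive_tool:
  motion:
    - {"fingers": 0, "linear": [0.016, 0.0273, 0], "twist": 0}
    - {"fingers": 0, "linear": [0.016, 0.0273, 0], "twist": 0}
    - {"fingers": 0, "linear": [0.016, 0.0273, 0], "twist": 0}
    - {"fingers": 0, "linear": [0.016, 0.0273, 0], "twist": 0}
    - {"fingers": 0, "linear": [0.016, 0.0273, 0], "twist": 0}

```text
clock: 11.67
eef_pos: [615.9, -46.1, 124.2]
tool_rot: [3.14, 0.002, -0.542]
force: [0.5, 0.6, -2.0]
width: 29.5
gripper_force: 59.7
```

Request:
drive_tool:
  motion:
    - {"fingers": 0, "linear": [0.016, 0.0273, 0], "twist": 0}
    - {"fingers": 0, "linear": [0.016, 0.0273, 0], "twist": 0}
    - {"fingers": 0, "linear": [0.008, 0.0136, 0], "twist": 0}
    - {"fingers": 0, "linear": [0, 0, 0], "twist": 0}
    - {"fingers": 0, "linear": [0, 0, 0], "twist": 0}

```text
clock: 12.08
eef_pos: [615.2, -125.0, 124.3]
tool_rot: [3.14, 0.002, -0.544]
force: [0.4, 0.5, -2.6]
width: 29.3
gripper_force: 59.7
```

```bash
python3 - <<'E'
from h import *
plan(618,-122.5,22,-.537)
im=snap('wrist','w3.png');print(proj(im,[[618,-122.5,10]]))
E
```

```text
pose [ 615.2 -125.   124.3] yaw -0.5444 tilt [-0.0016  0.0021] shift [ 0.0013 -0.0038  0.1023] turn -0.007437090256306789 w 29.3 gf 59.7 t 12.08 q [ 0.07  0.73  0.13  1.68 -0.13  0.75 -1.84]
[[252.01231799 186.31678242]]
```

View pics/w3.png

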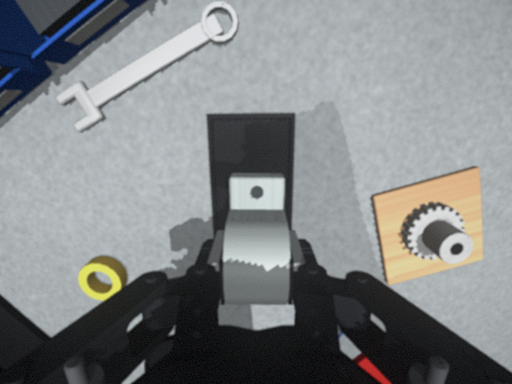

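Request:
drive_tool:
  motion:
    - {"fingers": 0, "linear": [0.0013, -0.0038, 0.02], "twist": 0}
    - {"fingers": 0, "linear": [0, 0, 0.03], "twist": 0}
    - {"fingers": 0, "linear": [0, 0, 0.03], "twist": 0}
    - {"fingers": 0, "linear": [0, 0, 0.016], "twist": 0}
    - {"fingers": 0, "linear": [0, 0, 0], "twist": 0}

```text
clock: 12.55
eef_pos: [616.3, -117.1, 24.9]
tool_rot: [3.14, 0.009, -0.538]
force: [-0.5, 1.0, -2.0]
width: 28.9
gripper_force: 59.5
```

Request:
drive_tool:
  motion:
    - {"fingers": 0, "linear": [0, 0, 0.003], "twist": 0}
    - {"fingers": 0, "linear": [0, 0, 0], "twist": 0}
    - {"fingers": 0, "linear": [0, 0, 0], "twist": 0}
    - {"fingers": 0, "linear": [0, 0, 0], "twist": 0}

```text
clock: 12.88
eef_pos: [621.1, -120.1, 27.8]
tool_rot: [-3.141, -0.002, -0.54]
force: [0.7, 0.1, -3.3]
width: 29.1
gripper_force: 59.5
```

Request:
drive_tool:
  motion:
    - {"fingers": 0, "linear": [-0.001, 0.003, 0.003], "twist": 0}
    - {"fingers": 0, "linear": [0, 0, 0.003], "twist": 0}
    - {"fingers": 0, "linear": [0, 0, 0.002], "twist": 0}
    - {"fingers": 0, "linear": [0, 0, 0], "twist": 0}
    - {"fingers": 0, "linear": [0, 0, 0], "twist": 0}

```text
clock: 13.3
eef_pos: [617.4, -122.2, 18.1]
tool_rot: [3.142, 0.0, -0.54]
force: [0.3, -0.6, -1.9]
width: 29.7
gripper_force: 59.5
```

Request:
drive_tool:
  motion:
    - {"fingers": 0, "linear": [0, 0, 0.002], "twist": 0}
    - {"fingers": 0, "linear": [0, 0, 0], "twist": 0}
    - {"fingers": 0, "linear": [0, 0, 0], "twist": 0}

```text
clock: 13.55
eef_pos: [617.6, -122.2, 16.2]
tool_rot: [-3.142, 0.0, -0.54]
force: [0.3, 0.5, -1.8]
width: 29.3
gripper_force: 59.7
```

Request:
drive_tool:
  motion:
    - {"fingers": 0, "linear": [0, 0, 0.002], "twist": 0}
    - {"fingers": 0, "linear": [0, 0, 0], "twist": 0}
    - {"fingers": 0, "linear": [0, 0, 0], "twist": 0}

```text
clock: 13.8
eef_pos: [617.6, -122.2, 16.2]
tool_rot: [-3.141, -0.0, -0.54]
force: [-3.7, 1.3, 10.8]
width: 29.6
gripper_force: 61.1
```

Request:
drive_tool:
  motion:
    - {"fingers": 0.5, "linear": [0, 0, 0], "twist": 0}
    - {"fingers": 0.8, "linear": [0, 0, 0], "twist": 0}
    - {"fingers": 1, "linear": [0, 0, 0], "twist": 0}
    - {"fingers": 1, "linear": [0, 0, 0], "twist": 0}
    - {"fingers": 1, "linear": [0, 0, 0], "twist": 0}

```text
clock: 14.22
eef_pos: [617.6, -122.2, 14.1]
tool_rot: [3.142, 0.0, -0.54]
force: [-0.6, 0.1, -0.5]
width: 84.8
gripper_force: 0.0
```

Request:
drive_tool:
  motion:
    - {"fingers": 1, "linear": [0, 0, -0.02], "twist": 0}
    - {"fingers": 1, "linear": [0, 0, -0.04], "twist": 0}
    - {"fingers": 1, "linear": [0, 0, -0.04], "twist": 0}
    - {"fingers": 1, "linear": [0, 0, -0.04], "twist": 0}
    - {"fingers": 1, "linear": [0, 0, -0.04], "twist": 0}

```text
clock: 14.63
eef_pos: [617.2, -122.2, 196.0]
tool_rot: [3.141, 0.0, -0.54]
force: [0.6, -0.1, -0.3]
width: 85.5
gripper_force: 0.0
```

```bash
python3 - <<'E'
from h import *
plan(457,79,220,np.radians(10.3),np.pi/2)
im=snap('wrist','w4.png');print(proj(im,[[618,-122.5,10],[617.6,-122.2,16]]))
im=snap('top','t2.png');cv2.imwrite('pics/c5.png',cv2.resize(im['color'][80:200,200:380],None,fx=4,fy=4,interpolation=cv2.INTER_CUBIC))
E
```

```text
pose [ 617.2 -122.2  196. ] yaw -0.5402 tilt [-0.0003  0.0004] shift [-0.2409 -0.0901 -0.024 ] turn -0.7200096068444766 w 85.5 gf 0.0 t 14.63 q [ 0.06  0.64  0.15  1.62 -0.12  0.89 -1.86]
[[255.79811096 170.25825132]
 [255.75059387 171.78062703]]
```

View pics/w4.png

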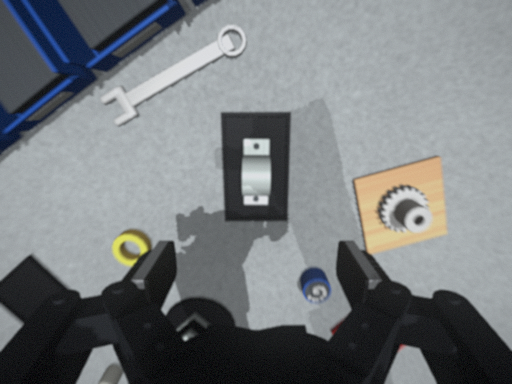

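Request:
drive_tool:
  motion:
    - {"fingers": 1, "linear": [-0.0344, -0.0129, -0.0034], "twist": 0}
    - {"fingers": 1, "linear": [-0.0344, -0.0129, -0.0034], "twist": 0}
    - {"fingers": 1, "linear": [-0.0344, -0.0129, -0.0034], "twist": 0}
    - {"fingers": 1, "linear": [-0.0344, -0.0129, -0.0034], "twist": 0}
    - {"fingers": 1, "linear": [-0.0344, -0.0129, -0.0034], "twist": 0}

```text
clock: 15.15
eef_pos: [501.7, 22.6, 211.0]
tool_rot: [3.141, 0.0, -0.541]
force: [0.5, 0.0, -0.6]
width: 85.6
gripper_force: 0.0
```

Request:
drive_tool:
  motion:
    - {"fingers": 1, "linear": [-0.0344, -0.0129, -0.0034], "twist": 0}
    - {"fingers": 1, "linear": [-0.0344, -0.0129, -0.0034], "twist": 0}
    - {"fingers": 1, "linear": [0, 0, 0], "twist": -0.12}
    - {"fingers": 1, "linear": [0, 0, 0], "twist": -0.12}
    - {"fingers": 1, "linear": [0, 0, 0], "twist": -0.12}

```text
clock: 15.57
eef_pos: [457.0, 80.2, 218.0]
tool_rot: [3.142, -0.0, -0.172]
force: [-0.2, 0.5, 0.4]
width: 85.4
gripper_force: 0.0
```

Request:
drive_tool:
  motion:
    - {"fingers": 1, "linear": [0, 0, 0], "twist": -0.12}
    - {"fingers": 1, "linear": [0, 0, 0], "twist": -0.12}
    - {"fingers": 1, "linear": [0, 0, 0], "twist": -0.12}
    - {"fingers": 1, "linear": [0, 0, 0], "twist": 0}
    - {"fingers": 1, "linear": [0, 0, 0], "twist": 0}

```text
clock: 15.98
eef_pos: [457.4, 78.9, 217.9]
tool_rot: [-3.141, 0.0, 0.176]
force: [0.2, -1.3, 0.1]
width: 85.0
gripper_force: 0.0
```

```bash
python3 - <<'E'
from h import *
plan(457,79,14,np.radians(10.3),np.pi/2)
im=snap('wrist','w5.png'); g=proj(im,[[457,79,46],[452.5,77,10]]); print(g)
x0,y0=165,89
cv2.imwrite('pics/c6.png',cv2.resize(im['color'][y0:y0+140,x0:x0+180],None,fx=4,fy=4,interpolation=cv2.INTER_CUBIC))
E
```

```text
pose [457.4  78.9 217.9] yaw 0.1762 tilt [-0.0002  0.0003] shift [-3.000e-04 -1.000e-04  2.039e-01] turn -0.003585354742802971 w 85.0 gf 0.0 t 15.98 q [-0.21  0.39 -0.03  2.03  0.02  0.72 -1.65]
[[255.72374026 173.9841427 ]
 [256.66597817 171.05308612]]
```

View pics/c6.png

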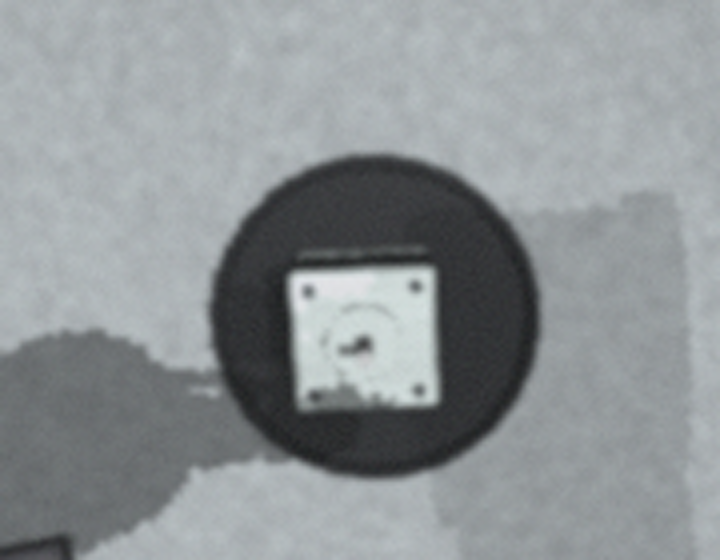

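Request:
drive_tool:
  motion:
    - {"fingers": 1, "linear": [0, 0, 0.02], "twist": 0}
    - {"fingers": 1, "linear": [0, 0, 0.04], "twist": 0}
    - {"fingers": 1, "linear": [0, 0, 0.04], "twist": 0}
    - {"fingers": 1, "linear": [0, 0, 0.035], "twist": 0}
    - {"fingers": 1, "linear": [0, 0, 0.02], "twist": 0}

```text
clock: 16.45
eef_pos: [455.8, 78.6, 60.0]
tool_rot: [3.141, 0.004, 0.177]
force: [-0.2, 0.0, -0.4]
width: 85.2
gripper_force: 0.0
```

Request:
drive_tool:
  motion:
    - {"fingers": 1, "linear": [0, 0, 0.02], "twist": 0}
    - {"fingers": 1, "linear": [0, 0, 0.017], "twist": 0}
    - {"fingers": 1, "linear": [0, 0, 0.009], "twist": 0}
    - {"fingers": 1, "linear": [0, 0, 0], "twist": 0}
    - {"fingers": 1, "linear": [0, 0, 0], "twist": 0}

```text
clock: 16.87
eef_pos: [455.2, 78.6, 22.0]
tool_rot: [-3.141, 0.009, 0.179]
force: [-0.2, 0.0, 0.0]
width: 85.1
gripper_force: 0.0
```

Request:
drive_tool:
  motion:
    - {"fingers": 0.6, "linear": [0, 0, 0], "twist": 0}
    - {"fingers": 0.5, "linear": [0, 0, 0], "twist": 0}
    - {"fingers": 0.3, "linear": [0, 0, 0], "twist": 0}
    - {"fingers": 0, "linear": [0, 0, 0], "twist": 0}
    - {"fingers": 0, "linear": [0, 0, 0], "twist": 0}

```text
clock: 17.28
eef_pos: [455.7, 78.8, 23.3]
tool_rot: [3.141, 0.007, 0.181]
force: [-0.1, 0.4, 8.5]
width: 41.1
gripper_force: 60.0
```

Request:
drive_tool:
  motion:
    - {"fingers": 0, "linear": [0, 0, 0], "twist": 0}
    - {"fingers": 0, "linear": [0, 0, 0], "twist": 0}
    - {"fingers": 0, "linear": [0, 0, 0], "twist": 0}
    - {"fingers": 0, "linear": [0, 0, 0], "twist": 0}

```text
clock: 17.62
eef_pos: [455.6, 78.8, 23.3]
tool_rot: [3.141, 0.007, 0.181]
force: [-0.5, 0.2, 7.0]
width: 40.8
gripper_force: 60.0
```

Request:
drive_tool:
  motion:
    - {"fingers": 0, "linear": [0, 0, -0.004], "twist": 0}
    - {"fingers": 0, "linear": [0, 0, -0.004], "twist": 0}
    - {"fingers": 0, "linear": [0, 0, -0.004], "twist": 0}
    - {"fingers": 0, "linear": [0, 0, 0], "twist": 0}

```text
clock: 17.95
eef_pos: [455.6, 78.6, 35.0]
tool_rot: [3.141, 0.008, 0.18]
force: [-0.7, -0.7, -1.5]
width: 40.8
gripper_force: 60.5
```

```bash
python3 - <<'E'
from h import *
plan(620.5,259,130)
im=snap('scene','s1.png'); u,v=proj(im,[456,79,40])[0].astype(int)
cv2.imwrite('pics/c7.png',cv2.resize(im['color'][v-55:v+45,u-65:u+65],None,fx=4,fy=4,interpolation=cv2.INTER_CUBIC))
E
```

```text
pose [455.6  78.6  35. ] yaw 0.1802 tilt [-0.0002  0.0079] shift [ 0.1938 -0.1479 -0.0965] turn None w 40.8 gf 60.5 t 17.95 q [-0.15  0.72 -0.13  2.17  0.31  0.27 -1.93]
```

View pics/c7.png

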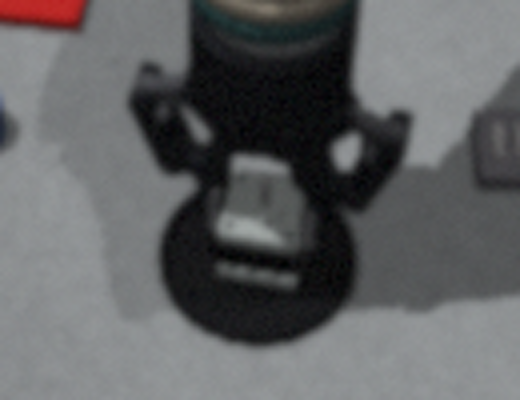

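Request:
drive_tool:
  motion:
    - {"fingers": 0, "linear": [0, 0, -0.015], "twist": 0}
    - {"fingers": 0, "linear": [0, 0, -0.025], "twist": 0}
    - {"fingers": 0, "linear": [0, 0, -0.03], "twist": 0}
    - {"fingers": 0, "linear": [0, 0, -0.025], "twist": 0}
    - {"fingers": 0, "linear": [0.0124, -0.0092, 0], "twist": 0}

```text
clock: 18.42
eef_pos: [466.6, 88.0, 132.7]
tool_rot: [3.14, 0.006, 0.178]
force: [-0.3, -0.6, -2.3]
width: 40.6
gripper_force: 60.7
```

Request:
drive_tool:
  motion:
    - {"fingers": 0, "linear": [0.0242, -0.0185, 0], "twist": 0}
    - {"fingers": 0, "linear": [0.0242, -0.0185, 0], "twist": 0}
    - {"fingers": 0, "linear": [0.0242, -0.0185, 0], "twist": 0}
    - {"fingers": 0, "linear": [0.0242, -0.0185, 0], "twist": 0}
    - {"fingers": 0, "linear": [0.0242, -0.0185, 0], "twist": 0}

```text
clock: 18.83
eef_pos: [569.4, 203.6, 127.7]
tool_rot: [3.141, 0.01, 0.18]
force: [0.3, 0.3, -2.2]
width: 40.9
gripper_force: 60.7
```

Request:
drive_tool:
  motion:
    - {"fingers": 0, "linear": [0.0242, -0.0185, 0], "twist": 0}
    - {"fingers": 0, "linear": [0.0242, -0.0185, 0], "twist": 0}
    - {"fingers": 0, "linear": [0.0121, -0.0092, 0], "twist": 0}
    - {"fingers": 0, "linear": [0, 0, 0], "twist": 0}
    - {"fingers": 0, "linear": [0, 0, 0], "twist": 0}

```text
clock: 19.25
eef_pos: [619.6, 259.5, 126.4]
tool_rot: [3.141, 0.011, 0.181]
force: [0.4, -0.2, -1.5]
width: 40.9
gripper_force: 60.7
```

```bash
python3 - <<'E'
from h import *
plan(620.5,259,35)
E
```

```text
pose [619.6 259.5 126.4] yaw 0.1815 tilt [-0.0005  0.011 ] shift [0.0018 0.0006 0.0914] turn None w 40.9 gf 60.7 t 19.25 q [-0.31  0.79 -0.23  1.53  0.21  0.86 -2.  ]
```

Request:
drive_tool:
  motion:
    - {"fingers": 0, "linear": [0.001, 0, 0.02], "twist": 0}
    - {"fingers": 0, "linear": [0, 0, 0.03], "twist": 0}
    - {"fingers": 0, "linear": [0, 0, 0.025], "twist": 0}
    - {"fingers": 0, "linear": [0, 0, 0.017], "twist": 0}
    - {"fingers": 0, "linear": [0, 0, 0], "twist": 0}

```text
clock: 19.67
eef_pos: [616.4, 255.7, 31.1]
tool_rot: [3.138, 0.018, 0.18]
force: [-2.1, -1.3, -2.4]
width: 40.7
gripper_force: 60.6
```

Request:
drive_tool:
  motion:
    - {"fingers": 0, "linear": [0, 0, 0], "twist": 0}
    - {"fingers": 0, "linear": [0, 0, 0], "twist": 0}

```text
clock: 19.83
eef_pos: [621.0, 258.7, 36.7]
tool_rot: [3.141, 0.008, 0.18]
force: [0.7, -0.6, -1.8]
width: 40.6
gripper_force: 60.6
```

Request:
drive_tool:
  motion:
    - {"fingers": 0, "linear": [0, 0, 0.004], "twist": 0}
    - {"fingers": 0, "linear": [0, 0, 0.004], "twist": 0}
    - {"fingers": 0, "linear": [0, 0, 0.002], "twist": 0}
    - {"fingers": 0, "linear": [0, 0, 0], "twist": 0}
    - {"fingers": 0, "linear": [0, 0, 0], "twist": 0}

```text
clock: 20.25
eef_pos: [620.3, 259.0, 25.5]
tool_rot: [3.141, 0.009, 0.18]
force: [0.2, -0.7, -1.8]
width: 40.8
gripper_force: 60.7
```

Request:
drive_tool:
  motion:
    - {"fingers": 0, "linear": [0, 0, 0.002], "twist": 0}
    - {"fingers": 0, "linear": [0, 0, 0], "twist": 0}
    - {"fingers": 0, "linear": [0, 0, 0], "twist": 0}

```text
clock: 20.5
eef_pos: [620.4, 259.1, 23.5]
tool_rot: [3.141, 0.009, 0.181]
force: [-0.7, -0.1, -2.0]
width: 40.7
gripper_force: 60.7
```

Request:
drive_tool:
  motion:
    - {"fingers": 0, "linear": [0, 0, 0.002], "twist": 0}
    - {"fingers": 0, "linear": [0, 0, 0], "twist": 0}
    - {"fingers": 0, "linear": [0, 0, 0], "twist": 0}

```text
clock: 20.75
eef_pos: [620.4, 259.0, 23.4]
tool_rot: [3.141, 0.009, 0.18]
force: [-3.5, -2.4, 10.1]
width: 40.7
gripper_force: 62.0
```

Contact. Release and rise, then measure the gear on the pad.

Request:
drive_tool:
  motion:
    - {"fingers": 0.6, "linear": [0, 0, 0], "twist": 0}
    - {"fingers": 0.8, "linear": [0, 0, 0], "twist": 0}
    - {"fingers": 1, "linear": [0, 0, 0], "twist": 0}
    - {"fingers": 1, "linear": [0, 0, 0], "twist": 0}
    - {"fingers": 1, "linear": [0, 0, 0], "twist": 0}

```text
clock: 21.17
eef_pos: [620.3, 259.1, 21.3]
tool_rot: [3.141, 0.009, 0.18]
force: [0.5, -1.0, 1.0]
width: 85.6
gripper_force: 0.0
```

Request:
drive_tool:
  motion:
    - {"fingers": 1, "linear": [0, 0, -0.02], "twist": 0}
    - {"fingers": 1, "linear": [0, 0, -0.04], "twist": 0}
    - {"fingers": 1, "linear": [0, 0, -0.04], "twist": 0}
    - {"fingers": 1, "linear": [0, 0, -0.04], "twist": 0}
    - {"fingers": 1, "linear": [0, 0, -0.02], "twist": 0}

```text
clock: 21.58
eef_pos: [623.9, 260.6, 186.8]
tool_rot: [-3.14, 0.002, 0.18]
force: [0.6, 0.4, 1.3]
width: 85.5
gripper_force: 0.0
```

```bash
python3 - <<'E'
from h import *
plan(481,-256.5,200,.128)
im=snap('wrist','w6.png'); print(proj(im,[[620.5,259,10],[620.5,259,46]]))
cv2.imwrite('pics/c8.png',cv2.resize(im['color'][89:229,165:345],None,fx=3,fy=3))
E
```

```text
pose [623.9 260.6 186.8] yaw 0.1804 tilt [-0.0017  0.0022] shift [-0.2334  0.483  -0.0136] turn 0.05237431603963394 w 85.5 gf 0.0 t 21.58 q [-0.3   0.72 -0.24  1.48  0.19  0.97 -1.98]
[[256.88079785 175.44228637]
 [256.92238877 183.61767279]]
```

View pics/c8.png

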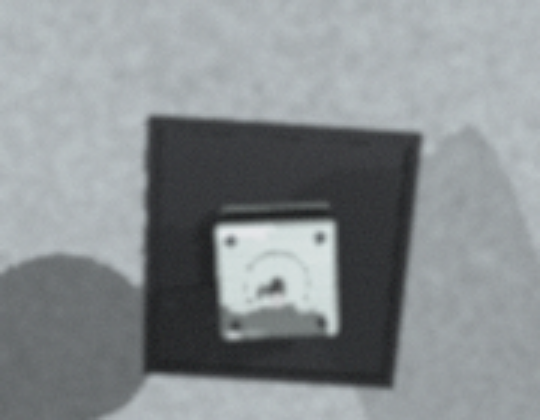

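Request:
drive_tool:
  motion:
    - {"fingers": 1, "linear": [-0.0167, 0.0345, -0.001], "twist": 0}
    - {"fingers": 1, "linear": [-0.0167, 0.0345, -0.001], "twist": 0}
    - {"fingers": 1, "linear": [-0.0167, 0.0345, -0.001], "twist": 0}
    - {"fingers": 1, "linear": [-0.0167, 0.0345, -0.001], "twist": 0}
    - {"fingers": 1, "linear": [-0.0167, 0.0345, -0.001], "twist": 0}

```text
clock: 22.05
eef_pos: [569.7, 73.0, 187.0]
tool_rot: [3.141, 0.009, 0.181]
force: [-0.2, -0.5, -0.8]
width: 85.1
gripper_force: 0.0
```

Request:
drive_tool:
  motion:
    - {"fingers": 1, "linear": [-0.0167, 0.0345, -0.001], "twist": 0}
    - {"fingers": 1, "linear": [-0.0167, 0.0345, -0.001], "twist": 0}
    - {"fingers": 1, "linear": [-0.0167, 0.0345, -0.001], "twist": 0}
    - {"fingers": 1, "linear": [-0.0167, 0.0345, -0.001], "twist": 0}
    - {"fingers": 1, "linear": [-0.0167, 0.0345, -0.001], "twist": 0}

```text
clock: 22.47
eef_pos: [518.6, -111.7, 192.9]
tool_rot: [3.141, 0.009, 0.181]
force: [0.8, -0.9, -0.4]
width: 85.1
gripper_force: 0.0
```

Request:
drive_tool:
  motion:
    - {"fingers": 1, "linear": [-0.0167, 0.0345, -0.001], "twist": 0}
    - {"fingers": 1, "linear": [-0.0167, 0.0345, -0.001], "twist": 0}
    - {"fingers": 1, "linear": [-0.0167, 0.0345, -0.001], "twist": 0}
    - {"fingers": 1, "linear": [-0.0167, 0.0345, 0], "twist": 0}
    - {"fingers": 1, "linear": [0, 0, 0], "twist": 0.05}

```text
clock: 22.88
eef_pos: [474.3, -268.1, 196.2]
tool_rot: [3.136, 0.012, 0.117]
force: [-0.2, -1.2, 0.2]
width: 85.3
gripper_force: 0.0
```

Request:
drive_tool:
  motion:
    - {"fingers": 1, "linear": [0, 0, 0], "twist": 0}
    - {"fingers": 1, "linear": [0, 0, 0], "twist": 0}
    - {"fingers": 1, "linear": [0, 0, 0], "twist": 0}

```text
clock: 23.13
eef_pos: [479.0, -256.2, 196.6]
tool_rot: [-3.141, 0.009, 0.134]
force: [-0.5, 0.1, 0.6]
width: 85.2
gripper_force: 0.0
```

```bash
python3 - <<'E'
from h import *
plan(481.5,-256.5,26)
E
```

```text
pose [ 479.  -256.2  196.6] yaw 0.1336 tilt [-0.0003  0.0089] shift [0.0039 0.0006 0.1705] turn None w 85.2 gf 0.0 t 23.13 q [ 0.61  0.53 -0.26  1.84  0.19  0.8  -1.18]
```

Request:
drive_tool:
  motion:
    - {"fingers": 1, "linear": [0.004, 0.0006, 0.02], "twist": 0}
    - {"fingers": 1, "linear": [0, 0, 0.04], "twist": 0}
    - {"fingers": 1, "linear": [0, 0, 0.035], "twist": 0}
    - {"fingers": 1, "linear": [0, 0, 0.02], "twist": 0}
    - {"fingers": 1, "linear": [0, 0, 0.015], "twist": 0}

```text
clock: 23.55
eef_pos: [480.9, -255.5, 64.3]
tool_rot: [-3.14, 0.012, 0.135]
force: [-0.2, -0.8, 0.2]
width: 85.5
gripper_force: 0.0
```

Request:
drive_tool:
  motion:
    - {"fingers": 1, "linear": [0, 0, 0.015], "twist": 0}
    - {"fingers": 1, "linear": [0, 0, 0.012], "twist": 0}
    - {"fingers": 1, "linear": [0, 0, 0.008], "twist": 0}
    - {"fingers": 1, "linear": [0, 0, 0], "twist": 0}
    - {"fingers": 1, "linear": [0, 0, 0], "twist": 0}

```text
clock: 23.97
eef_pos: [481.5, -257.6, 31.7]
tool_rot: [3.141, 0.009, 0.132]
force: [0.1, -0.3, -0.2]
width: 85.8
gripper_force: 0.0
```

Request:
drive_tool:
  motion:
    - {"fingers": 1, "linear": [0, 0, 0], "twist": 0}
    - {"fingers": 1, "linear": [0, 0, 0], "twist": 0}

```text
clock: 24.13
eef_pos: [481.8, -258.4, 32.6]
tool_rot: [3.14, 0.008, 0.131]
force: [-0.2, 0.5, 1.0]
width: 85.6
gripper_force: 0.0
```

Request:
drive_tool:
  motion:
    - {"fingers": 1, "linear": [0, -0.001, 0.005], "twist": 0}
    - {"fingers": 1, "linear": [0, 0, 0], "twist": 0}
    - {"fingers": 1, "linear": [0, 0, 0], "twist": 0}

```text
clock: 24.38
eef_pos: [480.8, -257.1, 26.7]
tool_rot: [3.141, 0.009, 0.131]
force: [0.6, -0.5, 0.4]
width: 85.5
gripper_force: 0.0
```

Request:
drive_tool:
  motion:
    - {"fingers": 0.5, "linear": [0, 0, 0], "twist": 0}
    - {"fingers": 0.4, "linear": [0, 0, 0], "twist": 0}
    - {"fingers": 0.2, "linear": [0, 0, 0], "twist": 0}
    - {"fingers": 0, "linear": [0, 0, 0], "twist": 0}
    - {"fingers": 0, "linear": [0, 0, 0], "twist": 0}

```text
clock: 24.8
eef_pos: [481.1, -257.1, 27.1]
tool_rot: [3.141, 0.009, 0.13]
force: [-0.7, 1.0, -0.4]
width: 29.7
gripper_force: 59.2
```

Request:
drive_tool:
  motion:
    - {"fingers": 0, "linear": [0, 0, 0], "twist": 0}
    - {"fingers": 0, "linear": [0, 0, 0], "twist": 0}
    - {"fingers": 0, "linear": [0, 0, 0], "twist": 0}
    - {"fingers": 0, "linear": [0, 0, 0], "twist": 0}

```text
clock: 25.13
eef_pos: [481.1, -257.1, 27.0]
tool_rot: [3.141, 0.009, 0.131]
force: [0.1, 0.1, 5.3]
width: 30.2
gripper_force: 59.4
```

Request:
drive_tool:
  motion:
    - {"fingers": 0, "linear": [0, 0, -0.01], "twist": 0}
    - {"fingers": 0, "linear": [0, 0, -0.02], "twist": 0}
    - {"fingers": 0, "linear": [0, 0, -0.03], "twist": 0}
    - {"fingers": 0, "linear": [0, 0, -0.03], "twist": 0}
    - {"fingers": 0, "linear": [0, 0, -0.02], "twist": 0}

```text
clock: 25.55
eef_pos: [482.2, -257.2, 139.0]
tool_rot: [3.14, 0.008, 0.13]
force: [0.1, -0.6, -3.7]
width: 30.3
gripper_force: 59.8
```

```bash
python3 - <<'E'
from h import *
plan(457,76,130)
E
```

```text
pose [ 482.2 -257.2  139. ] yaw 0.1305 tilt [-0.0015  0.0079] shift [ 0.0184 -0.3336  0.0083] turn None w 30.3 gf 59.8 t 25.55 q [ 0.59  0.62 -0.23  1.89  0.22  0.67 -1.22]
```

Request:
drive_tool:
  motion:
    - {"fingers": 0, "linear": [0.001, -0.0153, 0], "twist": 0}
    - {"fingers": 0, "linear": [0.0017, -0.0303, 0], "twist": 0}
    - {"fingers": 0, "linear": [0.0017, -0.0303, 0], "twist": 0}
    - {"fingers": 0, "linear": [0.0017, -0.0303, 0], "twist": 0}
    - {"fingers": 0, "linear": [0.0017, -0.0303, 0], "twist": 0}

```text
clock: 25.97
eef_pos: [471.0, -119.5, 136.6]
tool_rot: [3.141, 0.01, 0.13]
force: [-0.1, 0.1, -4.0]
width: 30.1
gripper_force: 60.0
```

Request:
drive_tool:
  motion:
    - {"fingers": 0, "linear": [0.0017, -0.0303, 0], "twist": 0}
    - {"fingers": 0, "linear": [0.0017, -0.0303, 0], "twist": 0}
    - {"fingers": 0, "linear": [0.0017, -0.0303, 0], "twist": 0}
    - {"fingers": 0, "linear": [0.0017, -0.0303, 0], "twist": 0}
    - {"fingers": 0, "linear": [0.0017, -0.0303, 0], "twist": 0}

```text
clock: 26.38
eef_pos: [459.9, 31.9, 136.4]
tool_rot: [3.141, 0.01, 0.13]
force: [1.0, 1.1, -3.4]
width: 30.1
gripper_force: 60.0
```

Request:
drive_tool:
  motion:
    - {"fingers": 0, "linear": [0.0017, -0.0303, 0], "twist": 0}
    - {"fingers": 0, "linear": [0.0009, -0.0153, 0], "twist": 0}
    - {"fingers": 0, "linear": [0, 0, 0], "twist": 0}
    - {"fingers": 0, "linear": [0, 0, 0], "twist": 0}
    - {"fingers": 0, "linear": [0, 0, 0], "twist": 0}

```text
clock: 26.8
eef_pos: [457.0, 75.1, 136.2]
tool_rot: [3.14, 0.01, 0.13]
force: [0.3, -0.1, -3.4]
width: 30.3
gripper_force: 60.2
```

```bash
python3 - <<'E'
from h import *
plan(457,76,32)
E
```

```text
pose [457.   75.1 136.2] yaw 0.1296 tilt [-0.0017  0.0099] shift [ 0.0012 -0.001   0.1042] turn None w 30.3 gf 60.2 t 26.8 q [-0.1   0.53 -0.18  2.11  0.18  0.53 -1.85]
```

Request:
drive_tool:
  motion:
    - {"fingers": 0, "linear": [0, 0, 0.02], "twist": 0}
    - {"fingers": 0, "linear": [0, 0, 0.02], "twist": 0}
    - {"fingers": 0, "linear": [0, 0, 0.02], "twist": 0}
    - {"fingers": 0, "linear": [0, 0, 0.02], "twist": 0}
    - {"fingers": 0, "linear": [0, 0, 0.01], "twist": 0}

```text
clock: 27.22
eef_pos: [455.7, 74.0, 44.5]
tool_rot: [3.14, 0.012, 0.128]
force: [-0.2, -1.4, -4.0]
width: 30.4
gripper_force: 60.1
```

Request:
drive_tool:
  motion:
    - {"fingers": 0, "linear": [0, 0, 0.006], "twist": 0}
    - {"fingers": 0, "linear": [0, 0, 0.005], "twist": 0}
    - {"fingers": 0, "linear": [0, 0, 0], "twist": 0}
    - {"fingers": 0, "linear": [0, 0, 0], "twist": 0}
    - {"fingers": 0, "linear": [0, 0, 0], "twist": 0}

```text
clock: 27.63
eef_pos: [457.0, 76.1, 36.0]
tool_rot: [3.141, 0.008, 0.13]
force: [1.1, -0.3, -3.5]
width: 30.4
gripper_force: 60.1
```

```bash
python3 - <<'E'
from h import *
plan(457,76,23)
E
```

```text
pose [457.   76.1  36. ] yaw 0.1302 tilt [-0.0006  0.0076] shift [0.0001 0.0001 0.013 ] turn None w 30.4 gf 60.1 t 27.63 q [-0.16  0.72 -0.1   2.16  0.25  0.27 -1.91]
```

Request:
drive_tool:
  motion:
    - {"fingers": 0, "linear": [0, 0, 0.004], "twist": 0}
    - {"fingers": 0, "linear": [0, 0, 0.004], "twist": 0}
    - {"fingers": 0, "linear": [0, 0, 0], "twist": 0}
    - {"fingers": 0, "linear": [0, 0, 0], "twist": 0}

```text
clock: 27.97
eef_pos: [456.1, 76.0, 27.1]
tool_rot: [3.141, 0.01, 0.131]
force: [-0.1, 0.5, -2.7]
width: 29.9
gripper_force: 60.1
```

Request:
drive_tool:
  motion:
    - {"fingers": 0, "linear": [0, 0, 0.003], "twist": 0}
    - {"fingers": 0, "linear": [0, 0, 0], "twist": 0}
    - {"fingers": 0, "linear": [0, 0, 0], "twist": 0}

```text
clock: 28.22
eef_pos: [456.1, 76.0, 24.1]
tool_rot: [3.141, 0.009, 0.131]
force: [-0.7, 0.9, -2.6]
width: 30.3
gripper_force: 60.1
```

```bash
python3 - <<'E'
from h import *
plan(457,76,23)
E
```

```text
pose [456.1  76.   24.1] yaw 0.1306 tilt [-0.0008  0.0094] shift [0.0009 0.0001 0.0011] turn None w 30.3 gf 60.1 t 28.22 q [-0.16  0.75 -0.1   2.17  0.27  0.25 -1.94]
```

Request:
drive_tool:
  motion:
    - {"fingers": 0, "linear": [0, 0, 0.002], "twist": 0}
    - {"fingers": 0, "linear": [0, 0, 0], "twist": 0}
    - {"fingers": 0, "linear": [0, 0, 0], "twist": 0}

```text
clock: 28.47
eef_pos: [456.5, 76.1, 23.0]
tool_rot: [3.141, 0.008, 0.13]
force: [-1.6, -0.5, 5.9]
width: 30.4
gripper_force: 61.1
```

Contact; release, rise and check.

Request:
drive_tool:
  motion:
    - {"fingers": 0.5, "linear": [0, 0, 0], "twist": 0}
    - {"fingers": 0.8, "linear": [0, 0, 0], "twist": 0}
    - {"fingers": 1, "linear": [0, 0, 0], "twist": 0}
    - {"fingers": 1, "linear": [0, 0, 0], "twist": 0}
    - {"fingers": 1, "linear": [0, 0, 0], "twist": 0}

```text
clock: 28.88
eef_pos: [456.4, 76.0, 22.2]
tool_rot: [3.141, 0.009, 0.13]
force: [-0.9, 0.3, -0.3]
width: 85.3
gripper_force: 0.0
```

Request:
drive_tool:
  motion:
    - {"fingers": 1, "linear": [0, 0, -0.02], "twist": 0}
    - {"fingers": 1, "linear": [0, 0, -0.04], "twist": 0}
    - {"fingers": 1, "linear": [0, 0, -0.04], "twist": 0}
    - {"fingers": 1, "linear": [0, 0, -0.04], "twist": 0}
    - {"fingers": 1, "linear": [0, 0, -0.04], "twist": 0}

```text
clock: 29.3
eef_pos: [457.2, 76.3, 204.1]
tool_rot: [3.141, 0.01, 0.131]
force: [1.6, -1.1, -0.6]
width: 85.1
gripper_force: 0.0
```

Request:
drive_tool:
  motion:
    - {"fingers": 1, "linear": [0.02, 0.03, 0], "twist": 0}
    - {"fingers": 1, "linear": [0.02, 0.035, 0], "twist": 0}
    - {"fingers": 1, "linear": [0, 0, 0], "twist": 0}
    - {"fingers": 1, "linear": [0, 0, 0], "twist": 0}
    - {"fingers": 1, "linear": [0, 0, 0], "twist": 0}

```text
clock: 29.72
eef_pos: [505.2, 17.3, 201.5]
tool_rot: [3.141, 0.01, 0.13]
force: [1.2, 0.9, -0.8]
width: 85.5
gripper_force: 0.0
```

```bash
python3 - <<'E'
from h import *
plan(457,76,23)
im=snap('wrist','w7.png');t=snap('scene','s2.png')
a=cv2.resize(im['color'],(400,300));b=t['color'][150:384,60:400]
cv2.imwrite('pics/c9.png',np.hstack([a,cv2.resize(b,(400,300))]))
E
```

```text
pose [505.2  17.3 201.5] yaw 0.1298 tilt [-0.0002  0.0105] shift [-0.0383 -0.0645  0.1789] turn None w 85.5 gf 0.0 t 29.72 q [ 0.09  0.48 -0.26  1.93  0.17  0.76 -1.71]
```

View pics/c9.png

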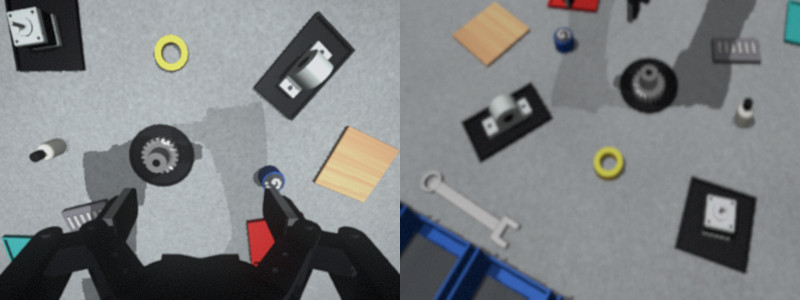

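All three parts stand centred in their own trays: the gear is in the round tray, the block lies lengthwise in the oblong tray, and the motor is in the square tray. The bystanders are unmoved and the arm is clear.

```bash
python3 -c "
from cell import ctrl
print(ctrl.finish_job())"
```

```text
the job is handed in; nothing more can be done
None
```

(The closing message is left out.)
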